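Point out the open tube and its cap

ROBOT

A 7-joint arm with a two-finger parallel gripper is mounted at the origin on a cart in front of the work surface, level with it; the furniture and walls round the work are solid. World frame = base frame: x ahead of the robot, y to its left, z up, the work surface at z = 0. Lengths are in mm, angles in rad, forces in N, time in s.
With the tool pointing down it reaches from about 400 to 900 mm from the base axis. Payload 5.6 kg.
Tool frame: the origin (TCP) lies midway between the tips of the shut fingers; the grasp point (between the pads) lies 19 mm behind it; x points along the fingers, y is the direction in which the jaws open and shut, and the axes are right-handed (so a half turn about x gives the same grasp; the last joint's range is limited). The gripper opens to 92 mm and grips with 3 to 60 N. Pads are 20 mm wide; open, the fingers measure 128 mm over their backs; the gripper's body (75 mm by 189 mm) begins 69 mm behind the grasp point.
Start: joints at [-0.043, 0.468, -0.012, 1.603, 0.006, 1.071, -0.056], TCP at [650.007, -0.044, 214.592] pointing down, gripper open.
Joint ranges: [-2.53, 2.53], [-0.31, 2.02], [-1.57, 1.55], [0.28, 2.44], [-1.29, 4.43], [0.15, 1.84], [-2.92, 2.92]. Speed limits (rad/s): [2.57, 2.57, 3.14, 3.14, 3.14, 3.14, 3.14].

INTERFACE

Orientations are given as a rotation vector (axis times angle).
In Python, from cell import robot, grip, kin, viewer gives the robot as it stands. Calls block until the motion is done:
- robot.movep(position, orientation): joint-space move of the TCP to a pose.
- robot.servo_line(position, feed=150, rotation=None): straight line of the TCP; rotation=None keeps the orientation; feed is the mean speed in mm/s.
- robot.goto_joints(angles): joint-space move.
- grip(opening, newtons=None): opening from 0.0 (shut) to 1.0 (fully open); newtons is the grip in N (None keeps the last); returns when the fingers have stopped.
- robot.hold(seconds).
- kin.ik(position, orientation): joint angles nearest the present ones, or None.
- robot.observe(): the state.
- viewer.read_camera(name): name is "scene" or "side" or "wrist"; returns the picture (384x512x3 uint8, red, green, blue); there is no depth.
- viewer.camera_info(name): a dict with "camera_matrix" (3x3 intrinsics, pixels), "R" (3x3) and "t" (3): a world point X has camera coordinates R X + t. Camera axes: x right, y down, z forward; pixel columns grow to the right and rows downward; lengths in mm; the calibration is good to about 2 mm. A picture is of the moment at which its call begins: read the wrist's pose just before it. camera_info takes no time and is no camera call; for the wrist camera it gives the pose at the moment of the call.
A pose or a line that the arm cannot do raises robot.IKError and nothing moves.
- robot.job_done(): hands the job in, once; it reports no verdict.
Trained networks look in the newest picture that a camera, given by its name, has taken for a name from the list of things; names that differ only in an ending like _2 or _b are one class to them, and where a whole thing is asked for, a point or a joint stands for the part that bears it (a point fixed in the world has none). Each returns a list of dicts, best first, with "confidence" (0 to 1); they miss things now and then, are a little off and sometimes report something else, mostly with a low value. They report only what shows in the picture. A call takes as long as a camera call. They do not tell look-alikes from the thing itself.
- viewer.silhouettes(name, camera): "mask" (384x512 bool, what is visible of it).
- viewer.pinpoint(name, camera): "at" ([x, y, z] in mm, in the coordinates of the camera as it stood for that picture, good to about 4 mm: a listed point, or the origin of a listed thing).
The state is a dict: "t": time; "joints": joint angles; "joint_velocities": joint speeds; "joint_torque": joint torques, N m; "tcp_pos": TCP position; "tcp_rot": TCP orientation; "contact_force": force on the tool from outside, world axes, zero at the start; "wrist_torque": the same for the moment, N m; "grip_width": opening from 0.0 (shut) to 1.0 (fully open).
Only numpy, scipy, OpenCV 4.12 (cv2) and the standard library are available. Lean on these libraries where they do the work, as an engineer would, in place of code of your own. Each camera call takes 0.05 s, during which the arm holds its last target.

TASK

One of the four sample tubes in the front row of the rack has been left open. Show a colleague which one: point the gripper straight down at its open mouth with the fingertips about 2 cm above it and keep still for two seconds, then point in the same way at the tube cap that lies on the worktop, keep still there for two seconds, and finish still pointing at it. Approach and leave from well above, point at nothing else, and touch nothing.

Things in the scene. Friction and masses are not known exactly. Their poses are not given: they have to be found in the camera images.
- open_tube_mouth (a point): Centre of the open mouth of the sample tube without a cap: clear tube 29 mm across and 115 mm tall, upright (it may lean a little) in the rack's front row, mouth about 0.12 m above the worktop; z along the tube. The tubes of that row are loose, 73 mm apart, and the tube may be any one of the four.
- capped_a_top (a point): Top centre of the screw cap of one of the three closed sample tubes in the rack's front row (tube 118 mm tall, cap 34 mm across); z along the tube.
- capped_b_top (a point): Top centre of the screw cap of one of the three closed sample tubes in the rack's front row (tube 118 mm tall, cap 34 mm across); z along the tube.
- capped_c_top (a point): Top centre of the screw cap of one of the three closed sample tubes in the rack's front row (tube 118 mm tall, cap 34 mm across); z along the tube.
- cap_top (a point): Centre of the upper rim plane of the missing screw cap, 34 mm across and 14 mm high, lying flat on the worktop in front of or beside the rack; z up, 14 mm above the worktop.
- dish: Small round culture dish with lid, 58 mm across and 14 mm high, lying on the worktop; not to be pointed at. Origin at the centre of its underside.
- tape: Roll of label tape lying flat on the worktop, 73 mm across and 19 mm high, open in the middle; not to be pointed at. Origin at the centre of its underside.
- rack: Tube rack 196 mm (x) by 270 mm (y), standing fast on the worktop. Origin at the centre of its underside; its front (-x) row of wells, 73 mm from the origin, holds the four loose tubes; the tubes of the back rows are fixed, stand up to 137 mm above the worktop and play no part. A tall fixed machine fills the right of the worktop (y below -0.37 m, x above 0.42 m): pass in front of it with the whole arm drawn in, as well as clear of the wall at the left (y above 0.47 m).
Not all that is in view belongs to the job. Of the things that look like the part that bears cap_top, the smaller one is meant.

How it is judged (in metres and radians):
On the way, in this order (a step that is already met when the one before it is completed fails the run):
1. the fingertips stay just above the mouth of the open tube (horizontal distance between the grasp point and open_tube_mouth below 0.013 m and z of the grasp point in the frame of open_tube_mouth between 0.02 and 0.064 m), for 1.5 s.
2. then they stay just above the loose cap (horizontal distance between the grasp point and cap_top below 0.013 m and z of the grasp point in the frame of cap_top between 0.02 and 0.064 m), for 1.5 s.
At the end, for the whole second after the job is handed in: The grasp point of the gripper is over the loose cap within 13 mm sideways and 20 to 64 mm above its top (fingertips about 1 to 45 mm above it), and the four tubes, cap, dish and tape are within 12 mm of where they started (all of step 2 and distance of each of open_tube_mouth, capped_a_top, capped_b_top, capped_c_top, cap_top, dish, tape from where it was at the start of the episode below 0.012 m); the robot touches nothing.
It fails at once if the robot touches something (contact force between any of the fingers, the arm and anything else above 0.3 N).
It fails at once if a tube, the cap, the dish or the tape is moved or lifted (distance of any of open_tube_mouth, capped_a_top, capped_b_top, capped_c_top, cap_top, dish, tape from where it was at the start of the episode above 0.015 m).
It fails at once if the robot points at a closed tube, the dish or the tape ((horizontal distance between the grasp point and capped_a_top below 0.012 m and z of the grasp point in the frame of capped_a_top below 0.054 m) or (horizontal distance between the grasp point and capped_b_top below 0.012 m and z of the grasp point in the frame of capped_b_top below 0.054 m) or (horizontal distance between the grasp point and capped_c_top below 0.012 m and z of the grasp point in the frame of capped_c_top below 0.054 m) or (horizontal distance between the grasp point and dish below 0.012 m and z of the grasp point in the frame of dish below 0.065 m) or (horizontal distance between the grasp point and tape below 0.012 m and z of the grasp point in the frame of tape below 0.065 m)).
It also fails if it takes over 51 s, if anything falls off the work surface, if the arm or the gripper's body presses on something with over 40 N, if the wrist force passes 120 N, or if a joint passes its speed limit or range.

## Working session

There is one attempt and no reset: what is moved stays moved. The work goes in short steps, each a Python script; the robot and the scene stay as the last script left them, time stands still between calls to the robot, and variables do not carry over. Pictures are saved under pics/ and viewed, and the job is handed in when it is done.

```bash
mkdir -p pics; cat > h.py <<'E'
from cell import robot, grip, kin, viewer
import numpy as np, cv2
def cam2w(p,ci): return np.array(ci["R"]).T@(np.array(p)-np.array(ci["t"]))
def save(n,im): cv2.imwrite("pics/"+n,cv2.cvtColor(im,cv2.COLOR_RGB2BGR))
E
python3 - <<'E'
from h import *
ims=[]
for c in ["scene","side","wrist"]:
    ci=viewer.camera_info(c); im=viewer.read_camera(c); save(f"{c}0.png",im)
    for n in ["open_tube_mouth","capped_a_top","cap_top","dish","tape","rack"]:
        for d in viewer.pinpoint(n,c): 
            p=np.array(d["at"]); uv=ci["camera_matrix"]@p
            print(c,n,round(d["confidence"],2),cam2w(p,ci).round(),(uv[:2]/uv[2]).round())
s=robot.observe();print(s["t"],s["tcp_pos"],s["tcp_rot"])
E
```

```text
scene open_tube_mouth 0.71 [544. 238. 124.] [201. 167.]
scene capped_a_top 0.78 [559. 167. 123.] [223. 172.]
scene cap_top 0.61 [418. -44.  16.] [246. 256.]
scene cap_top 0.6 [568.  94. 126.] [245. 177.]
scene cap_top 0.47 [ 456. -130.   16.] [285. 262.]
scene dish 0.59 [ 577. -129.    2.] [316. 246.]
scene tape 0.84 [ 502. -237.   -1.] [337. 277.]
scene rack 0.88 [627. 213.   1.] [231. 200.]
side open_tube_mouth 0.82 [544. 235. 122.] [226. 146.]
side capped_a_top 0.89 [561. 167. 124.] [244. 152.]
side cap_top 0.67 [418. -40.  19.] [229. 245.]
side cap_top 0.55 [ 456. -122.   17.] [267. 262.]
side dish 0.63 [ 570. -129.   -2.] [316. 255.]
side tape 0.96 [ 500. -235.    0.] [322. 298.]
side rack 0.59 [627. 214.   2.] [257. 184.]
side rack 0.18 [ 503. -235.   -0.] [323. 297.]
wrist cap_top 0.66 [416. -42.  15.] [ 74. 205.]
wrist cap_top 0.48 [ 461. -126.   13.] [117. 263.]
wrist dish 0.92 [ 570. -129.   -2.] [200. 260.]
wrist tape 0.62 [ 498. -239.    1.] [155. 328.]
1.05 [ 6.50012298e+02 -5.15946095e-02  2.14583559e+02] [ 1.20922113  1.20910612 -1.20925761]
```

View pics/scene0.png

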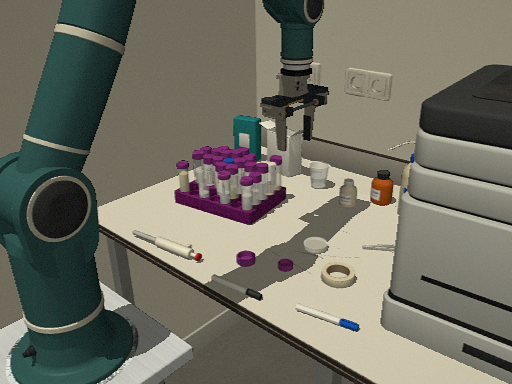

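View pics/wrist0.png

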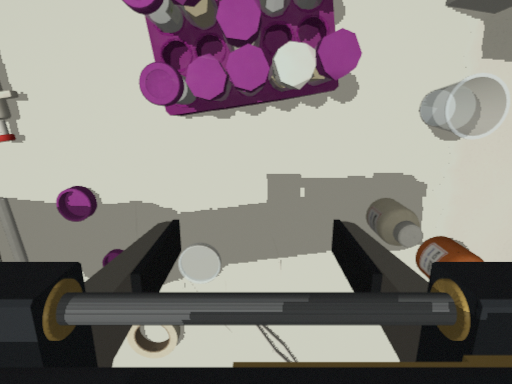

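View pics/side0.png

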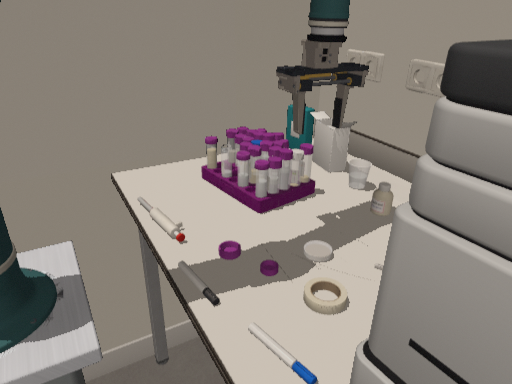

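```bash
python3 - <<'E'
import cv2,numpy as np
a=cv2.imread("pics/scene0.png")[130:290,170:370];b=cv2.imread("pics/wrist0.png")[160:320,40:240]
cv2.imwrite("pics/crop0.png",cv2.resize(a,(800,600)));cv2.imwrite("pics/cropw.png",cv2.resize(b,None,fx=3.5,fy=3.5))
E
```

```text
(no output)
```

View pics/crop0.png

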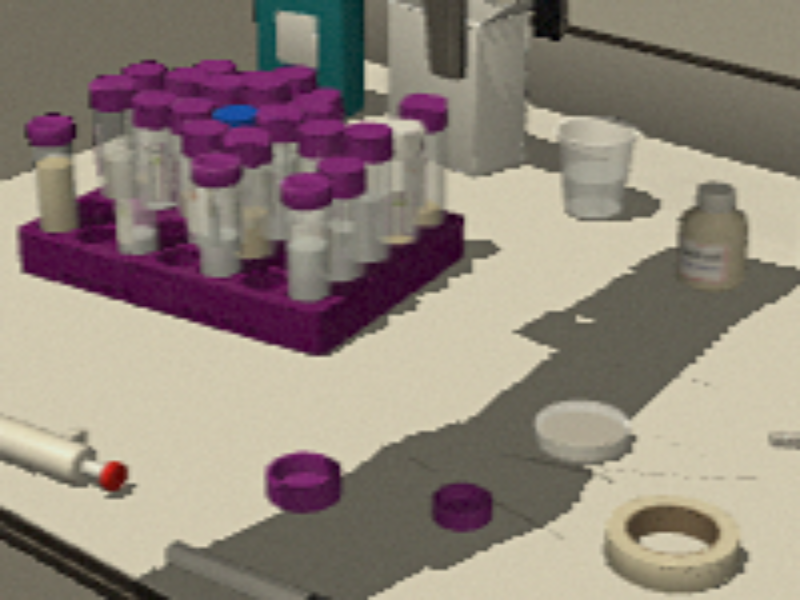

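View pics/cropw.png

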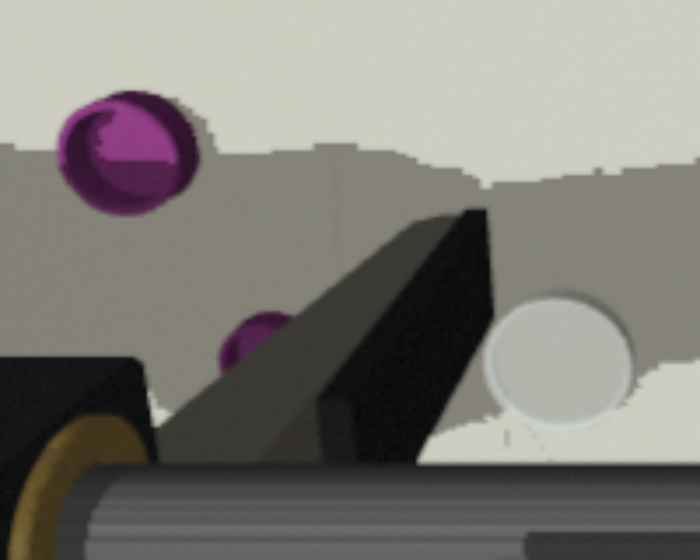

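The scene picture shows the rack with the open tube second from the left in the front row, near (201,167). There are two purple caps, a larger one at (246,256) and a smaller one at (285,262), so the smaller cap is at about (457,-126). I'll narrow the fingers and look at the tube from above with the wrist camera.

```bash
python3 - <<'E'
from h import *
robot.servo_line([600,60,290],feed=100)
grip(0.35)
robot.servo_line([555,130,300],feed=100)
robot.hold(0.3)
for c in ["wrist","scene","side"]:
    ci=viewer.camera_info(c); im=viewer.read_camera(c); save(f"{c}1.png",im)
    for n in ["open_tube_mouth","capped_a_top"]:
        for d in viewer.pinpoint(n,c): 
            p=np.array(d["at"]); uv=ci["camera_matrix"]@p
            print(c,n,round(d["confidence"],2),cam2w(p,ci).round(1),(uv[:2]/uv[2]).round())
s=robot.observe();print(s["t"],s["tcp_pos"],s["grip_width"])
ci=viewer.camera_info("wrist");print(cam2w([0,0,0],ci))
E
```

```text
wrist capped_a_top 0.8 [553.  167.7 123.5] [255. 143.]
scene open_tube_mouth 0.88 [548.5 239.6 124.5] [202. 166.]
scene capped_a_top 0.76 [560.1 162.  123.6] [225. 172.]
side open_tube_mouth 0.89 [545.4 237.7 122.8] [226. 145.]
side open_tube_mouth 0.53 [ 499.1 -237.5    3.1] [323. 298.]
side capped_a_top 0.65 [562.3 166.4 123. ] [244. 152.]
5.0 [555.00919839 130.01203904 300.01157508] 0.3479276745539526
[554.00458934 202.10069169 470.0645186 ]
```

View pics/wrist1.png

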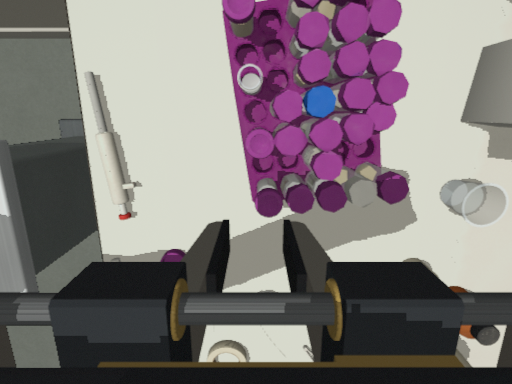

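The open mouth is plainly visible as a clear ring at (250,79). The capped tubes of that row are at (239,5), (260,143) and (268,203). Next I'll turn the ring into a position.

```bash
python3 - <<'E'
from h import *
im=cv2.imread("pics/wrist1.png")
cv2.imwrite("pics/ring1.png",cv2.resize(im[50:110,215:290],None,fx=8,fy=8,interpolation=cv2.INTER_NEAREST))
ci=viewer.camera_info("wrist");K=np.array(ci["camera_matrix"])
def bp(u,v,z):
    c=cam2w([0,0,0],ci); d=np.array(ci["R"]).T@np.linalg.solve(K,[u,v,1]); return c+d*(z-c[2])/d[2]
for uv in [(250,77),(250,79),(260,143),(239,5),(268,203)]: print(uv,bp(*uv,123).round(1))
E
```

```text
(250, 77) [547.6 238.9 123. ]
(250, 79) [547.6 236.9 123. ]
(260, 143) [558.6 168.3 123. ]
(239, 5) [536.8 308.  123. ]
(268, 203) [568.4  97.  123. ]
```

View pics/ring1.png

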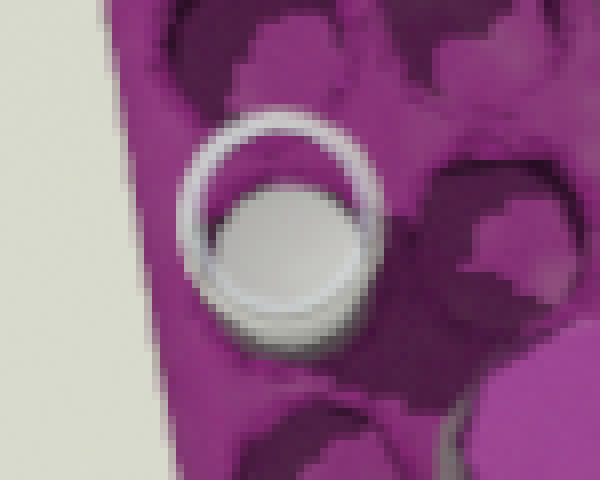

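The ring's centre at (250,76) back-projects to (547.5, 239.5). That agrees with the scene and side cameras (545–548, 236–240), so I'll point there.

```bash
python3 - <<'E'
from h import *
robot.servo_line([547,239,260],feed=120)
robot.servo_line([547,239,148],feed=70)
robot.hold(2.2)
s=robot.observe();print(s["t"],s["tcp_pos"],s["tcp_rot"],s["contact_force"])
save("scene2.png",viewer.read_camera("scene")[100:240,130:330].repeat(3,0).repeat(3,1))
save("side2.png",viewer.read_camera("side")[80:220,150:350].repeat(3,0).repeat(3,1))
E
```

```text
10.0667 [547.01952547 239.00093081 148.01862755] [ 1.20930136  1.20910712 -1.20924368] [-0.1720255   0.22889914 -0.08767018]
```

View pics/scene2.png

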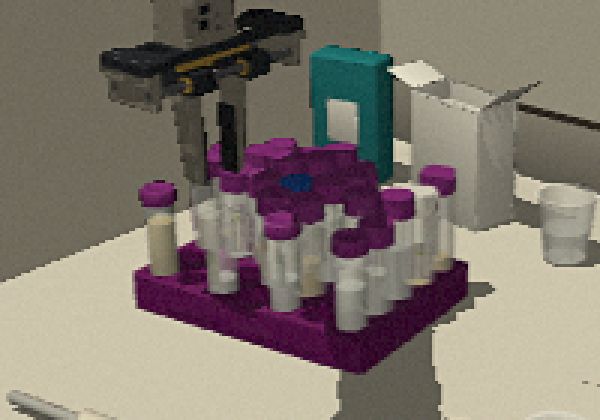

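View pics/side2.png

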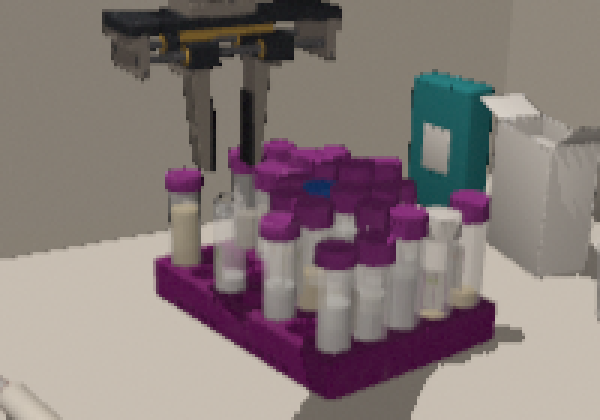

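The fingers straddle the open tube's axis just above its mouth and nothing has moved. I'll lift off, go across high up, and look at the caps from above.

```bash
python3 - <<'E'
from h import *
robot.servo_line([547,239,290],feed=120)
robot.servo_line([470,-150,290],feed=130)
robot.hold(0.3)
for c in ["wrist","scene","side"]:
    ci=viewer.camera_info(c); im=viewer.read_camera(c); save(f"{c}3.png",im)
    for n in ["cap_top","dish"]:
        for d in viewer.pinpoint(n,c): 
            p=np.array(d["at"]); uv=ci["camera_matrix"]@p
            print(c,n,round(d["confidence"],2),cam2w(p,ci).round(1),(uv[:2]/uv[2]).round())
    if c=="wrist":
        K=np.array(ci["camera_matrix"])
        for d in viewer.silhouettes("cap_top",c):
            m=d["mask"]; v,u=np.nonzero(m)
            c0=cam2w([0,0,0],ci); e=np.array(ci["R"]).T@np.linalg.solve(K,[u.mean(),v.mean(),1])
            print(d["confidence"],m.sum(),u.mean(),v.mean(),np.ptp(u)+1,np.ptp(v)+1,(c0+e*(10-c0[2])/e[2]).round(1),"mm/px",(c0[2]-10)/K[0,0])
s=robot.observe();print(s["t"],s["tcp_pos"])
E
```

```text
wrist cap_top 0.94 [415.1 -43.   15.8] [217.  86.]
wrist cap_top 0.92 [ 459.3 -128.9   15.1] [249. 148.]
wrist cap_top 0.69 [ 500.9 -240.4   -2.8] [276. 216.]
wrist dish 0.85 [ 570.7 -127.6   -4.1] [323. 146.]
0.63 435 247.4505747126437 146.74022988505746 23 24 [ 456.4 -127.1   10. ] mm/px 1.4887609334003122
0.57 815 217.88098159509204 85.73251533742331 32 33 [415.4 -41.6  10. ] mm/px 1.4887609334003122
scene cap_top 0.67 [417.8 -38.6  17.2] [244. 255.]
scene cap_top 0.56 [ 458.3 -130.8   15.1] [286. 262.]
scene dish 0.64 [ 576.4 -131.2    0.9] [317. 247.]
side cap_top 0.71 [418.6 -45.8  19.9] [231. 246.]
side cap_top 0.48 [ 571.2 -128.8    3.3] [317. 253.]
side dish 0.55 [ 571.5 -126.1    1.5] [316. 253.]
15.5 [ 469.99559356 -149.98691259  289.99052556]
```

View pics/wrist3.png

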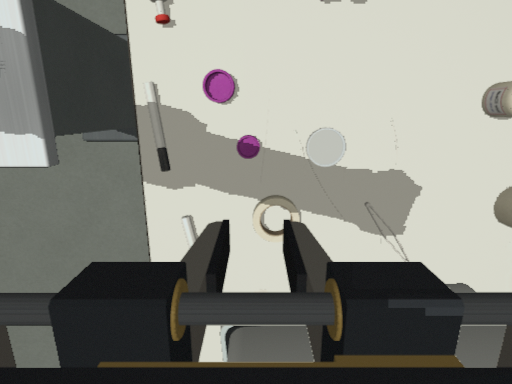

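View pics/scene3.png

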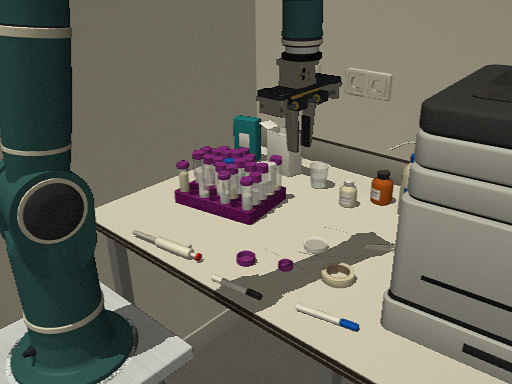

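The smaller cap at (248,147) measures about 35 mm across, which matches the 34 mm one. The larger look-alike at (218,86) is about 48 mm. The target is (457,-127.5).

```bash
python3 - <<'E'
from h import *
robot.servo_line([457,-127.5,180],feed=110)
robot.servo_line([457,-127.5,40],feed=70)
robot.hold(2.2)
s=robot.observe();print(s["t"],s["tcp_pos"],s["contact_force"])
save("scene4.png",viewer.read_camera("scene")[180:320,180:380].repeat(3,0).repeat(3,1))
save("side4.png",viewer.read_camera("side")[180:320,170:370].repeat(3,0).repeat(3,1))
E
```

```text
21.025 [ 456.98056477 -127.49391905   39.98669182] [0.08616194 0.30156393 0.11578113]
```

View pics/scene4.png

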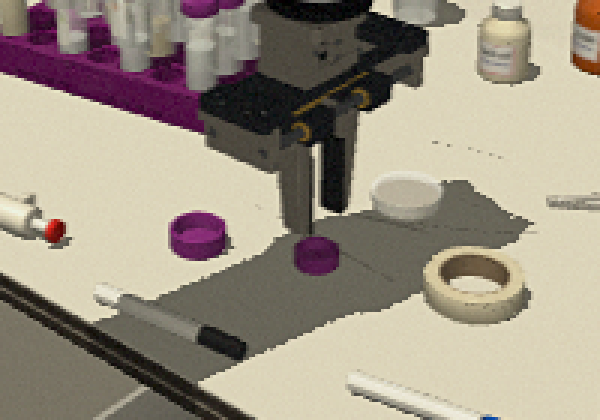

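View pics/side4.png

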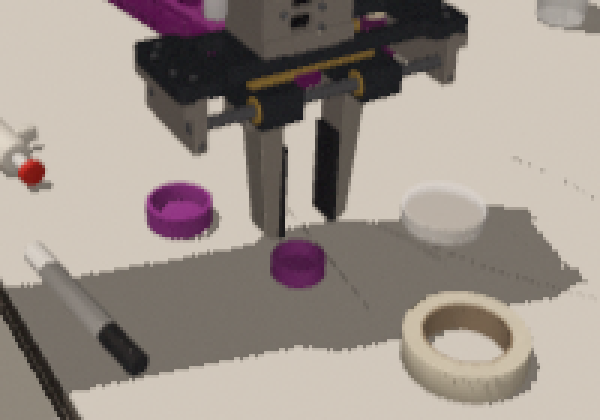

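Both pictures show the fingers straddling a point just above the small cap, at scene crop (317,255) and side crop (298,262). Nothing is touched or moved, so I'll hand the job in.

```bash
python3 - <<'E'
from h import *
robot.job_done()
E
```

```text
the job is handed in; nothing more can be done
```

I pointed at the open tube, then at the loose cap, and handed the job in at about 21 s with the gripper still over the cap. No verdict is reported, so success rests on my own checks.

- **Open tube:** it is the second from the left in the front row, with its mouth at about (547, 239, 122) mm. I held there for 2.2 s with the fingertips about 26 mm above the mouth, and left from well above.
- **Loose cap:** the smaller of the two look-alikes, at about (457, −127.5) mm. It measured about 35 mm across against about 48 mm for the other one. I held for 2.2 s with the fingertips about 26 mm above its top and finished there.

**Last checks:**
- The tool stood within 0.1 mm of both targets I had set.
- The cameras agreed on each of the two points to within about 6 mm.
- The force readings showed only noise, at most about 0.35 N in total. That noise is about the size of the 0.3 N touch limit, so the readings alone do not rule out a very light touch.
- The pictures showed no contact and nothing moved.

**Detections that disagreed:** a few detections were wrong and I discarded them after comparing with the pictures. The network called the tape a cap and an open tube, the dish a cap, and a closed tube's cap the loose one. The wrist camera missed the open mouth, so I located it by hand from its visible ring.

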